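# Stack the stack-nest baskets under the stone ledge

## Task

Clear the wooden spatula off the loaded green basket and lay it flat in the steel tray. Then set the empty green basket gently on top of the loaded one, turned so that it stacks (white lugs down in the shallow rim notches, red ends opposite) instead of nesting onto the limes. Let go of everything, leave the loaded basket where it stands, and do not disturb the jug or the tumbler or bump the stone ledge.

Things in the scene. Friction and masses are not known exactly. Their poses are not given: they have to be found in the camera images.
- lower: Loaded green open basket, 176 x 136 x 80 mm high (x, y, z), walls 6 mm, half full of limes (fixed in it, tops at 53 mm), loose, 1.0-1.6 kg, under the ledge's front edge. Origin: centre of underside, z up; red end wall at -x, towards the robot within about 18 degrees. Yawed like this one the empty basket nests (wrong); yawed 180 degrees from it, it stacks (right).
- lower_red_end (a point): Middle of the red end wall's top edge of the loaded basket, at its x = -85, z = 80 mm. Both its long walls (y = +-65 mm) have four 22 mm wide cuts in the rim: deep slots (bottom at 34 mm height) at x = +52 and -18 mm, shallow notches (bottom at 70 mm height) at x = -52 and +18 mm.
- upper: Empty green basket, body 156 x 112 x 70 mm high, walls 5 mm, 0.2-0.42 kg, loose on the counter at one side, any yaw. Origin: centre of underside, z up; red end wall at -x. Four white lugs (14 mm wide in x, 14 high) at the bottom of its long sides at x = +52 and -18 mm reach out to y = +-73 mm. Stacked, its origin is 70 mm above the loaded basket's, with 4 mm play in x, 6 mm in y.
- handle (a point): Middle of the empty basket's handle, 108 mm above its underside, at the centre of a fixed white flat-sided bar 12 mm wide (y) and 16 mm high, level along the basket's x for +-50 mm, with round legs sloping down to both end walls. Can be gripped across (fingers closing along the basket's y) with the tool leaning along the bar.
- upper_red_end (a point): Middle of the red end wall's top edge of the empty basket, at its own x = -75.5 mm, z = 70 mm.
- spatula: Wooden spatula, 220 mm long (x), 70 g, lying loose on the loaded basket's two end rims (underside at 80 mm), handle towards the robot. Origin: middle of its length on its flat underside, z up. Handle 20 mm wide, 16 thick, x = -110 to +30 mm; blade 60 mm wide, 7 thick, x = +30 to +110 mm. Centre of mass about x = +5 mm.
- tray: Fixed steel tray, outside 270 x 110 x 25 mm high (x, y, z), walls and floor 4 mm, on the counter at the side opposite the empty basket; long axis x points away from the robot within about 15 degrees. Origin: centre of underside. With the spatula flat in it, the spatula's origin is 4 mm above the tray's.
- ledge: Fixed stone ledge 480 mm long (y), 130 mm deep (x), underside at 240 mm, top at 265, on 25 mm posts at x = 85, y = +-225 mm; tins up to 85 mm high on its ends. Origin: on the counter below the middle of its front edge; it covers x = 0 to 130 mm, about the far half of the loaded basket. A gripper leaning back towards the robot by 25 to 45 degrees gets under it; a vertical one does not.
- jug: Blue ceramic jug, 150 mm high, 100 mm across, handle reaching 76 mm from its axis at its +y, loose, beside one end of the ledge. Origin: centre of underside. Leave alone.
- tumbler: Steel tumbler, 100 mm high, 72 mm across, loose, beside the other end of the ledge. Origin: centre of underside. Leave alone.

How it is judged:
On the way, in this order (a step that is already met when the one before it is completed fails the run):
1. the spatula lies flat in the tray, clear of the fingers (z of spatula in the frame of tray below 0.012 m and x of spatula in the frame of tray between -0.04 and 0.04 m and y of spatula in the frame of tray between -0.045 and 0.045 m and angle between spatula's own z axis and vertical below 0.1 rad and contact force between spatula and the fingers below 0.1 N), for 0.2 s.
2. the empty basket stands stacked on the loaded one (z of upper in the frame of lower between 0.066 and 0.074 m and horizontal distance between upper and lower below 0.01 m and x of upper_red_end in the frame of lower above 0.06 m), for 0.2 s.
At the end, for the whole second after the job is handed in: Spatula flat in the tray; empty basket level, at rest and let go, its underside 66-74 mm above the loaded basket's underside (lugs in the shallow notches), centred within 10 mm, aligned within 7 degrees, red end opposite the loaded one's; loaded basket within 30 mm of its start (all of step 2 and z of spatula in the frame of tray below 0.012 m and x of spatula in the frame of tray between -0.04 and 0.04 m and y of spatula in the frame of tray between -0.045 and 0.045 m and angle between spatula's own z axis and vertical below 0.1 rad and angle between the x axis of upper and the x axis of lower, either way round below 0.12 rad and angle between upper's own z axis and vertical below 0.06 rad and linear speed of each of upper, spatula below 0.01 m/s and distance of lower from where it was at the start of the episode below 0.03 m and angle between lower's own z axis and vertical below 0.05 rad and contact force between upper and lower above 0.5 N); the robot touches nothing.
It fails at once if the empty basket sinks into the loaded one (nested onto the limes) (horizontal distance between upper and lower below 0.06 m and z of upper in the frame of lower below 0.055 m).
It fails at once if the empty basket is dropped or rammed onto the loaded one (over 60 N) (contact force between upper and lower above 60 N).
It fails at once if the jug or the tumbler is moved more than 25 mm or tipped (distance of any of jug, tumbler from where it was at the start of the episode above 0.025 m or angle between any of jug, tumbler's own z axis and vertical above 0.25 rad).
It fails at once if the loaded basket is shoved more than 40 mm or tipped (distance of lower from where it was at the start of the episode above 0.04 m or angle between lower's own z axis and vertical above 0.2 rad).
It fails at once if the ledge is struck hard (over 30 N) (contact force between ledge and the arm above 30 N or contact force between ledge and upper above 30 N).
It also fails if it takes over 67 s, if anything falls off the work surface, if the arm or the gripper's body presses on something with over 40 N, if the wrist force passes 120 N, or if a joint passes its speed limit or range.

## Robot

A 6-joint arm with a two-finger parallel gripper is mounted at the origin on the work surface. World frame = base frame: x ahead of the robot, y to its left, z up, the work surface at z = 0. Lengths are in m, angles in rad, forces in N, time in s.
With the tool pointing down it reaches from about 0.3 to 0.875 m from the base axis. Payload 6.4 kg.
Tool frame: the origin (TCP) lies at the very end of the fingers, on their centre line; the grasp point (between the pads) lies 19 mm behind it; z points along the fingers, x is the direction in which the jaws open and shut, and the axes are right-handed (so a half turn about z gives the same grasp; the last joint's range is limited). The gripper opens to 85 mm and grips with 20 to 120 N. Pads are 22 mm wide; open, the fingers measure 114 mm over their backs; the gripper's body (76 mm by 85 mm) begins 54 mm behind the grasp point. The pads swing forward as they close: fully open they stand 13 mm farther back than shut.
Start: joints at [-1.444, 0.181, 1.607, -0, 1.354, -0.206], TCP at [0.188, -0.543, 0.231] pointing down, gripper open.
Joint ranges: [-2.99, 2.99], [-0.89, 2.07], [0.3, 2.58], [-1.14, 4.28], [0, 2.63], [-3.12, 3.12]. Speed limits (rad/s): [2.57, 2.57, 3.01, 3.14, 3.14, 3.14].

## Interface

Orientations are given as [roll, pitch, yaw] about the fixed x, y, z axes, in that order (R = Rz(yaw) Ry(pitch) Rx(roll)).
In Python, from bench import bot gives the robot as it stands.
- The arm moves only by the shell command python3 -m creep 'ROWS'. ROWS is JSON, a list of rows, each a list of 3 entries, a list of its own where there are three numbers: the shift along the tool's x, y, z in mm, then the turn, a rotation vector about the tool's x, y, z in degrees, then the opening in per cent of the stroke, from 0 (shut) to 100 (fully open). A call has exactly 10 rows; each row shifts and turns the pose as measured when the row begins, along the tool's axes as they then stand; what a row does not reach is not made up. A row lasts 1/10 s, in which the tool goes at most 50 mm and 8.59 degrees, less where a joint would pass 70% of its speed; a pose out of reach is approached as far as the arm can. A call with a gripper value outside its range is refused whole. The fingers move at their own pace and stop on an object; the grip force is fixed at half the most. Time passes only in rows, so rows that do not move let the fingers close, or fill a call up. It gives the time, the measured TCP pose, the force and the opening at its end, in the units of the state.
- bot.sense(): the state, without advancing time (a new reading comes with each control period).
- bot.snapshot(name): name is "scene" or "top" or "wrist"; returns a dict with "color" (384x512x3 uint8, red, green, blue), "z_map" (384x512 float32, m along the optical axis (not along the pixel's ray), 0 where there is no reading), "K" (3x3 intrinsics, pixels), "D" ([k1, k2, p1, p2, k3] as OpenCV has them; the pictures are not rectified), "rvec" (rotation vector, rad) and "tvec" (3), from world to camera coordinates, as OpenCV has them; the wrist camera has in their place "tool_from_camera" (4x4, takes a point from camera to tool coordinates, whose origin is the TCP and whose axes are the tool frame's). Camera axes: x right, y down, z forward; pixel columns grow to the right and rows downward; lengths in m; the calibration is good to about 2 mm. A picture is of the moment at which its call begins: read the wrist's pose just before it.
- bot.finish_job(): hands the job in, once; it reports no verdict.
The state is a dict: "time": time; "joints": joint angles; "qd": joint speeds; "joint_torque": joint torques, N m; "eef_pos": TCP position; "tool_rot": TCP orientation; "ft_force": force on the tool from outside, world axes, zero at the start; "ft_torque": the same for the moment, N m; "finger_gap": finger opening in m.
Only numpy, scipy, OpenCV 4.12 (cv2) and the standard library are available. Lean on these libraries where they do the work, as an engineer would, in place of code of your own. Each camera call takes 0.05 s, during which the arm holds its last target. There are 200 camera calls.

## Working session

There is one attempt and no reset: what is moved stays moved. The work goes in short steps, Python scripts to look and compute and a shell command to move; the robot and the scene stay as the last step left them, time stands still between calls to the robot, and variables do not carry over. Pictures are saved under pics/ and viewed, about 8 in all and at most 12, crops included, and the job is handed in when it is done.

```bash
ls; mkdir -p pics
cat > h.py <<'E'
import numpy as np, cv2
from scipy.spatial.transform import Rotation as R
from bench import bot
def snap(n):
    s=bot.sense(); d=bot.snapshot(n)
    if n=="wrist":
        T=np.eye(4);T[:3,:3]=R.from_euler('xyz',s['tool_rot']).as_matrix();T[:3,3]=s['eef_pos'];M=T@np.array(d['tool_from_camera'])
    else:
        T=np.eye(4);T[:3,:3]=cv2.Rodrigues(np.array(d['rvec'],float))[0];T[:3,3]=np.ravel(d['tvec']);M=np.linalg.inv(T)
    d['M']=M
    return d
def cloud(d):
    z=d['z_map'];h,w=z.shape
    u,v=np.meshgrid(np.arange(w),np.arange(h))
    p=cv2.undistortPoints(np.stack([u,v],-1).reshape(-1,1,2).astype(np.float64),np.array(d['K'],float),np.array(d['D'],float)).reshape(h,w,2)
    P=np.concatenate([p*z[...,None],z[...,None]],-1)
    P=P@d['M'][:3,:3].T+d['M'][:3,3]
    P[z==0]=np.nan
    return P
def save(d,n,crop=None,f=1):
    im=d['color'][...,::-1]
    if crop: a,b,c,e=crop; im=im[b:e,a:c]
    cv2.imwrite('pics/'+n,cv2.resize(im,None,fx=f,fy=f,interpolation=cv2.INTER_CUBIC))
def tool():
    s=bot.sense(); return R.from_euler('xyz',s['tool_rot']),np.array(s['eef_pos']),s
def go(pos,Rt):
    """print shift (tool mm) and rotvec (tool deg) to the goal"""
    r,p,s=tool()
    print('t',s['time'],'pos',np.round(p,4),'shift mm',np.round(r.inv().apply(np.array(pos)-p)*1000,1),'turn deg',np.round((r.inv()*Rt).as_rotvec(degrees=True),2),'gap',s['finger_gap'],'F',np.round(s['ft_force'],1))
E
python3 - <<'E'
from h import *
import pickle
a=snap('top');b=snap('scene');pickle.dump((a,b),open('s0.pkl','wb'))
save(a,'top0.png',f=1.5);save(b,'scene0.png',f=1.5)
print(a['M'],b['M'],bot.sense())
E
```

```text
pics
[[-0.0296938  -0.99576767  0.08697712  0.42432132]
 [-0.99946109  0.0283601  -0.01652994  0.01785854]
 [ 0.0139933  -0.08742108 -0.99607316  1.39920935]
 [ 0.          0.          0.          1.        ]] [[-0.96423218 -0.16476017  0.20763041  0.34441852]
 [-0.26485581  0.6295754  -0.73040141  0.70034589]
 [-0.01037794 -0.75926867 -0.65069454  0.71411895]
 [ 0.          0.          0.          1.        ]] {'time': 0.1, 'joints': array([-1.44430309e+00,  1.81509900e-01,  1.60789391e+00,  1.30171072e-05,
        1.35383548e+00, -2.06297554e-01]), 'qd': array([-0.00068002, -0.00224366, -0.00252873,  0.00127672, -0.00065797,
        0.00091468]), 'joint_torque': array([ 1.94046734e-04, -4.45881736e+01, -3.52236128e+01, -3.14826138e-04,
        4.26128317e-03,  9.39328146e-06]), 'eef_pos': array([ 0.1877991 , -0.542935  ,  0.23045681]), 'tool_rot': array([-3.14124292e+00,  1.60912276e-03, -1.23800806e+00]), 'ft_force': array([ 0.55837091,  0.27187455, -0.76453243]), 'ft_torque': array([-0.0104726 , -0.00364779, -0.00109166]), 'finger_gap': 0.08570239887597061}
```

View pics/top0.png

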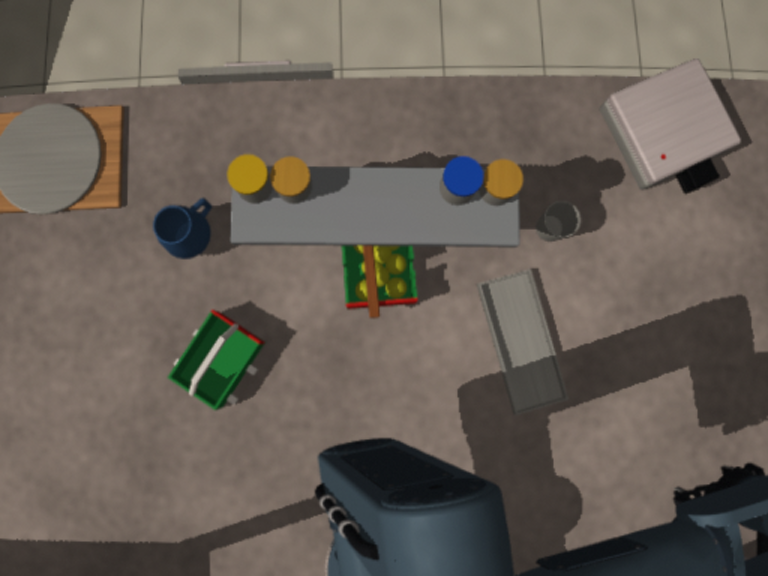

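View pics/scene0.png

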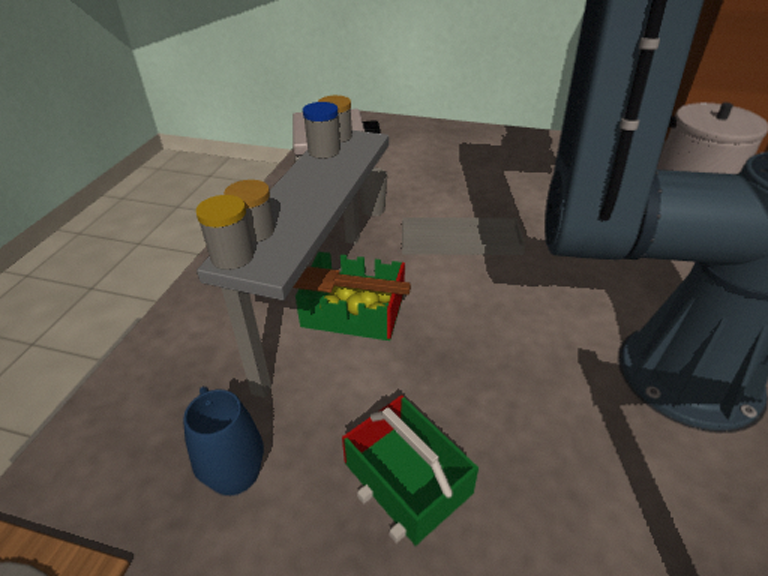

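The top view (768 px wide) has the loaded basket at (380,275), its spatula handle end at (374,316) and the empty basket at (217,360) with its red end up-right. The tray is at (523,340), the jug at (182,230), the tumbler at (560,222), and the ledge's front edge runs along row 245. The scene view agrees. Next I'll measure all of these.

Run:
```python
from h import *
import pickle
a,b=pickle.load(open('s0.pkl','rb'))
def rect(p):
    r=cv2.minAreaRect(p[:,:2].astype(np.float32)*1000); return np.round(r[0],1),np.round(r[1],1),round(r[2],1)
for n,d in (('top',a),('scene',b)):
    P=cloud(d); hsv=cv2.cvtColor(d['color'],cv2.COLOR_RGB2HSV).astype(int);H,S,V=hsv[...,0],hsv[...,1],hsv[...,2]
    x,y,z=P[...,0],P[...,1],P[...,2]
    gr=(H>45)&(H<75)&(S>120); red=((H<5)|(H>174))&(S>150); br=(H>=5)&(H<18)&(S>110)
    low=(abs(y)<.14)&(x>.35)&(x<.8)
    up=(y>.14)&(x>.2)&(x<.6)
    print(n)
    for k,m in dict(counter=(abs(x-.4)<.05)&(abs(y+.05)<.05)&(z<.02),lowrim=low&(gr|red)&(abs(z-.08)<.006),lowred=low&red&(abs(z-.08)<.006),spat=low&br&(z>.07)&(z<.12),
       uprim=up&(gr|red)&(abs(z-.07)<.006),upred=up&red&(abs(z-.07)<.006),bar=up&(S<60)&(V>100)&(z>.105)&(z<.125),
       lugs=up&(S<70)&(V>120)&(z>.008)&(z<.03),
       tray=(y<-.1)&(y>-.4)&(x>.25)&(x<.7)&(z>.018)&(z<.032),ledge=(z>.255)&(z<.275)&(x>.5)&(abs(y)<.4),jug=(y>.3)&(x>.4)&(z>.05)&(z<.17)&(H>95)&(S>80)&(y<.6)&(x<.75),tum=(y<-.25)&(y>-.45)&(x>.5)&(x<.7)&(z>.08)&(z<.12)).items():
        p=P[m]
        if len(p)>8: print(k,len(p),'med',np.round(np.median(p,0)*1000,1),'rect',*rect(p))
        else: print(k,len(p))
```

```text
top
counter 1115 med [399.4 -49.6   0.5] rect [400.1 -50.1] [100.2  99.6] 0.3
lowrim 106 med [526.6 -34.3  80.2] rect [575.8  -8.5] [111.2 133.1] 2.8
lowred 52 med [522.3 -22.9  80.1] rect [522.3 -10.2] [  4.  131.3] 2.9
spat 341 med [550.    8.2  95.8] rect [547.5   8.6] [137.4 105.2] 40.3
uprim 275 med [421.5 302.3  70. ] rect [422.9 312.1] [112.3 156.1] 55.1
upred 59 med [490.7 277.4  70.2] rect [484.1 268.3] [110.3   5.3] 55.9
bar 169 med [423.3 311.7 115.8] rect [419.8 314.9] [ 12.7 105.5] 55.7
lugs 75 med [415.5 405.1   8.8] rect [396.4 459.8] [394.1 628.3] 0.8
tray 492 med [ 461.6 -311.    24.6] rect [ 498.5 -293. ] [179.7 406.4] 87.3
ledge 7774 med [6.533e+02 2.000e-01 2.649e+02] rect [669.1  -1.3] [480.9 132.4] 87.7
jug 783 med [665.2 344.4 114.3] rect [669.3 364.4] [ 94.4 106.3] 5.2
tum 149 med [ 665.5 -377.4   96.1] rect [ 666.9 -359.7] [64.5 71.1] 1.9
scene
counter 804 med [399.3 -47.6  -1.4] rect [399.9 -49.9] [99.6 99.6] 0.1
lowrim 219 med [600.   27.6  78. ] rect [607.3  -6.8] [174.7 140.6] 2.7
lowred 52 med [522.4  -3.5  78.1] rect [522.9  -9.7] [  5.6 137.5] 3.0
spat 762 med [622.2  15.2  86.6] rect [600.9  18.3] [213.  118.8] 19.8
uprim 686 med [412.3 324.2  68.6] rect [423.7 312.6] [112.9 157.3] 55.5
upred 107 med [495.2 284.5  68.5] rect [485.2 270.3] [110.8   6.8] 56.2
bar 346 med [420.1 317.1 114.3] rect [422.7 314.5] [ 11.4 103.2] 55.1
lugs 124 med [423.9 389.9  13. ] rect [446.1 375.7] [16.4 83.1] 55.5
tray 448 med [ 458.9 -302.1   22.4] rect [ 499.3 -286. ] [397.6 163.9] 3.2
ledge 4760 med [655.1  55.6 263.5] rect [670.   -1.3] [481.3 130.7] 87.9
jug 2611 med [659.3 384.6 106.8] rect [668.1 364.1] [ 91.1 108.7] 11.4
tum 125 med [ 661.  -345.7   89.4] rect [ 662.  -360.4] [72.3 50.8] 88.2
```

Run:
```python
from h import *
import pickle
a,b=pickle.load(open('s0.pkl','rb'))
def rect(p):
    r=cv2.minAreaRect(p[:,:2].astype(np.float32)*1000); return np.round(r[0],1),np.round(r[1],1),round(r[2],1)
def big(m):
    n,l,s,c=cv2.connectedComponentsWithStats(m.astype(np.uint8)); return l==1+np.argmax(s[1:,4])
for n,d in (('top',a),('scene',b)):
    P=cloud(d); hsv=cv2.cvtColor(d['color'],cv2.COLOR_RGB2HSV).astype(int);H,S,V=hsv[...,0],hsv[...,1],hsv[...,2]
    x,y,z=P[...,0],P[...,1],P[...,2]
    m=big((abs(y)<.14)&(x>.35)&(x<.8)&(z>.0815)&(z<.105)&(H<20)); p=P[m]
    h=p[p[:,2]>.0905] if n=='top' else p[p[:,2]>.089]
    c=h.mean(0);u=np.linalg.svd(h[:,:2]-c[:2],full_matrices=False)[2][0]
    print(n,'spat',len(p),rect(p),'handle',len(h),np.round(c*1000,1),rect(h),'yaw',np.degrees(np.arctan2(u[1],u[0])),'near end x',np.sort(h[:,0])[:4])
    m=big((y<-.1)&(y>-.4)&(x>.25)&(x<.63)&(z>.012)&(z<.032)); p=P[m]; print('tray',len(p),rect(p))
    m=(y<-.1)&(y>-.33)&(x>.25)&(x<.63)&(z>.018)&(z<.032); p=P[big(cv2.dilate(m.astype(np.uint8),np.ones((3,3)))>0)&m]; print('tray2',len(p),rect(p))
print(snap('wrist')['tool_from_camera'] if 'tool_from_camera' in snap('wrist') else 0)
```

```text
top spat 326 (array([560.6,  11.4]), array([ 34., 133.]), 88.2) handle 308 [560.8   8.7  96.2] (array([561.5,   8.5]), array([132.4,  19.6]), 3.4) yaw -176.35496934071128 near end x [0.49588698 0.49600938 0.49612336 0.49614752]
tray 521 (array([ 438.6, -291.1]), array([271. , 113.6]), 13.4)
tray2 304 (array([ 438.5, -289.1]), array([270.3, 109.7]), 13.4)
scene spat 729 (array([599.8,  10.5]), array([211.6,  61. ]), 3.9) handle 283 [561.1  10.7  93.8] (array([575.4,  10.2]), array([162.8,  33.2]), 8.7) yaw -175.932397173461 near end x [0.49418672 0.49463296 0.49473487 0.49496528]
tray 616 (array([ 440.8, -289.9]), array([269.1, 117. ]), 14.2)
tray2 246 (array([ 440.8, -289.5]), array([269.3, 115.3]), 14.4)
[[ 9.99999833e-01 -4.32880070e-04 -3.82830237e-04  5.06588358e-04]
 [ 5.24248079e-04  9.58276404e-01  2.85842715e-01 -7.32298391e-02]
 [ 2.43121568e-04 -2.85842868e-01  9.58276471e-01 -1.42113192e-01]
 [ 0.00000000e+00  0.00000000e+00  0.00000000e+00  1.00000000e+00]]
```

Estimates: spatula origin (605, 11.5) mm at yaw 3.6°, tray (439.5, -289.5) at yaw 13.7°, lower (607.4, -6) at 2.8°, and upper (423.3, 312.3) at 145°. The ledge's front edge is at x ≈ 604.6. The wrist camera sits on the tool's -y side, so I'll keep tool x near +Y, which puts the camera on the robot side.

```bash
cat >> h.py <<'E'
def lean(yaw,L):
    """tool pointing down, leaning: z tips towards heading yaw (deg) by L deg; tool x = heading+90"""
    a,l=np.radians(yaw),np.radians(L)
    z=np.array([np.sin(l)*np.cos(a),np.sin(l)*np.sin(a),-np.cos(l)]);x=np.array([-np.sin(a),np.cos(a),0])
    return R.from_matrix(np.stack([x,np.cross(z,x),z],1))
def plan(pos,Rt,n):
    r,p,s=tool(); go(pos,Rt); rv=(r.inv()*Rt).as_rotvec()/n; d=(np.array(pos)-p)/n*1000
    print('turn/row',np.round(np.degrees(rv),2))
    for i in range(n): print(np.round((r*R.from_rotvec(rv*i)).inv().apply(d)).astype(int).tolist(),end=' ')
    print()
E
python3 -c "
from h import *
plan([.43,0,.25],lean(3.6,0),20)"
```

```text
t 0.2 pos [ 0.1878 -0.5431  0.2307] shift mm [-434.2 -406.3  -18.7] turn deg [-9.0000e-02 -1.0000e-02 -1.6453e+02] gap 0.08502304195916427 F [-0.9  0.1  0.1]
turn/row [-0.   -0.   -8.23]
[-22, -20, -1] [-19, -23, -1] [-15, -26, -1] [-11, -28, -1] [-7, -29, -1] [-3, -30, -1] [1, -30, -1] [6, -29, -1] [10, -28, -1] [14, -26, -1] [17, -24, -1] [21, -22, -1] [23, -18, -1] [26, -15, -1] [28, -11, -1] [29, -7, -1] [30, -3, -1] [30, 2, -1] [29, 6, -1] [28, 10, -1]
```

```bash
python3 -m creep '[[[-22,-20,-1],[0,0,-8.2],60],[[-19,-23,-1],[0,0,-8.2],60],[[-15,-26,-1],[0,0,-8.2],60],[[-11,-28,-1],[0,0,-8.2],60],[[-7,-29,-1],[0,0,-8.2],60],[[-3,-30,-1],[0,0,-8.2],60],[[1,-30,-1],[0,0,-8.2],60],[[6,-29,-1],[0,0,-8.2],60],[[10,-28,-1],[0,0,-8.2],60],[[14,-26,-1],[0,0,-8.2],60]]'; python3 -c "
from h import *
plan([.43,0,.25],lean(3.6,0),10)"
```

```text
time: 1.2
eef_pos: [0.3065, -0.2601, 0.239]
tool_rot: [-3.138, -0.0, 0.243]
ft_force: [1.4, -0.7, 0.5]
finger_gap: 0.0513
t 1.2 pos [ 0.3065 -0.2601  0.239 ] shift mm [ 182.5 -222.8  -10.1] turn deg [ -0.16  -0.15 -79.67] gap 0.051321000944793006 F [ 1.4 -0.7  0.5]
turn/row [-0.02 -0.01 -7.97]
[18, -22, -1] [21, -20, -1] [24, -16, -1] [26, -13, -1] [27, -9, -1] [28, -5, -1] [29, -1, -1] [29, 3, -1] [28, 7, -1] [27, 10, -1]
```

```bash
python3 -m creep '[[[18,-22,-1],[0,0,-8],60],[[21,-20,-1],[0,0,-8],60],[[24,-16,-1],[0,0,-8],60],[[26,-13,-1],[0,0,-8],60],[[27,-9,-1],[0,0,-8],60],[[28,-5,-1],[0,0,-8],60],[[29,-1,-1],[0,0,-8],60],[[29,3,-1],[0,0,-8],60],[[28,7,-1],[0,0,-8],60],[[27,10,-1],[0,0,-8],60]]'; python3 -c "
from h import *
L=lean(3.6,25);z=L.as_matrix()[:,2]
G=np.array([.5554,.0084,.088])+.016*z
print(G);print(tool()[2]['joints'])
plan(G-.07*z,L,10)"
```

```text
time: 2.2
eef_pos: [0.4265, 0.0152, 0.2505]
tool_rot: [3.139, -0.002, 1.698]
ft_force: [0.7, -0.8, -0.2]
finger_gap: 0.0512
[0.56214855 0.00882458 0.07349908]
[-0.24586585 -0.18811919  1.93540072  0.00240508  1.3929617  -1.94468633]
t 2.2 pos [0.4265 0.0152 0.2505] shift mm [-21.9 104.  113.7] turn deg [-24.87  -0.91   3.63] gap 0.05120495753249784 F [ 0.7 -0.8 -0.2]
turn/row [-2.49 -0.09  0.36]
[-2, 10, 11] [-2, 10, 12] [-2, 9, 12] [-2, 9, 13] [-2, 8, 13] [-2, 8, 13] [-2, 7, 14] [-2, 7, 14] [-2, 6, 14] [-2, 5, 15]
```

```bash
python3 -m creep '[[[-2,10,11],[-2.5,-0.1,0.4],60],[[-2,10,12],[-2.5,-0.1,0.4],60],[[-2,9,12],[-2.5,-0.1,0.4],60],[[-2,9,13],[-2.5,-0.1,0.4],60],[[-2,8,13],[-2.5,-0.1,0.4],60],[[-2,8,13],[-2.5,-0.1,0.4],60],[[-2,7,14],[-2.5,-0.1,0.4],60],[[-2,7,14],[-2.5,-0.1,0.4],60],[[-2,6,14],[-2.5,-0.1,0.4],60],[[-2,5,15],[-2.5,-0.1,0.4],60]]'; python3 -c "
from h import *
L=lean(3.6,25);z=L.as_matrix()[:,2]
G=np.array([.5554,.0084,.088])+.016*z
go(G,L)
d=snap('wrist');save(d,'w1.png',f=1.4)
P=cloud(d);m=(P[...,2]>.093)&(P[...,2]<.1)&(abs(P[...,1])<.05)&(P[...,0]>.5)&(P[...,0]<.6)
p=P[m];print(len(p),np.median(p,0),np.polyfit(p[:,0]-.5554,p[:,1],1))
"
```

```text
time: 3.2
eef_pos: [0.5386, 0.0107, 0.1363]
tool_rot: [2.682, 0.001, 1.637]
ft_force: [-0.6, 0.0, -0.4]
finger_gap: 0.0512
t 3.2 pos [0.5386 0.0107 0.1363] shift mm [-3.4 -6.9 66.7] turn deg [ 1.33 -0.04  0.21] gap 0.05116144630635618 F [-0.6  0.  -0.4]
2724 [0.53709636 0.00674047 0.09539745] [0.06439863 0.00767956]
```

View pics/w1.png

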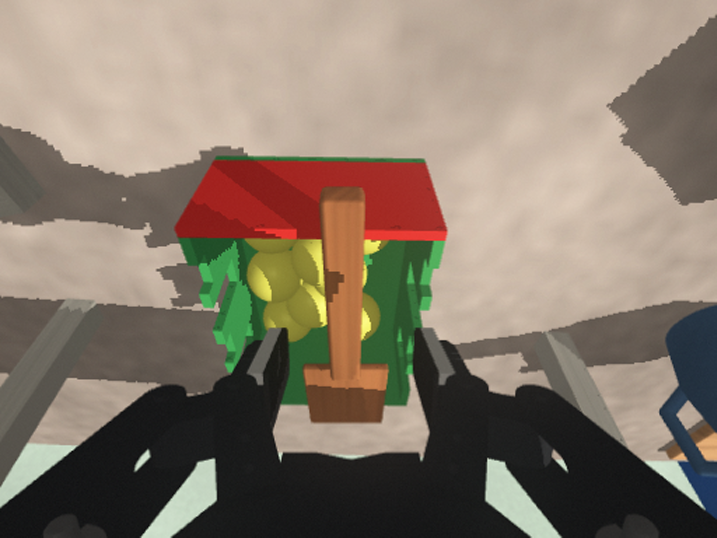

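The wrist view shows the handle running between the open fingers (handle column ~343, finger centre ~352), which agrees with the measurement. Next I'll descend along the tool axis and close.

```bash
python3 -m creep '[[[0,-1,11],[0.2,0,0],60],[[-1,-1,11],[0.2,0,0],60],[[0,-1,11],[0.2,0,0],60],[[-1,-1,11],[0.2,0,0],60],[[0,-1,11],[0.2,0,0],60],[[-1,-1,11],[0.2,0,0],60],[[0,0,0],[0,0,0],0],[[0,0,0],[0,0,0],0],[[0,0,0],[0,0,0],0],[[0,0,0],[0,0,0],0]]'; python3 -c "
from h import *
L=lean(3.6,25);z=L.as_matrix()[:,2]
go(np.array([.5554,.0077,.088])+.016*z,L)"
```

```text
time: 4.25
eef_pos: [0.5594, 0.0102, 0.0707]
tool_rot: [2.714, -0.002, 1.639]
ft_force: [-0.2, 0.4, -0.1]
finger_gap: 0.019
t 4.25 pos [0.5594 0.0102 0.0707] shift mm [-2.3  3.6 -1.5] turn deg [-0.49 -0.24  0.22] gap 0.018995805206296353 F [-0.2  0.4 -0.1]
```

```bash
python3 -m creep '[[[0,3,-6],[0,0,0],0],[[0,5,-11],[0,0,0],0],[[0,5,-11],[0,0,0],0],[[0,-8,-14],[0,0,0],0],[[0,-20,-15],[0,0,0],0],[[0,-20,-15],[0,0,0],0],[[0,-20,-15],[0,0,0],0],[[0,-20,-15],[0,0,0],0],[[0,-20,-15],[0,0,0],0],[[0,-20,-15],[0,0,0],0]]'
cat >> h.py <<'E'
# spatula in tool at grasp
_g=R.from_euler('xyz',[2.714,-.002,1.639]);_gp=np.array([.5594,.0102,.0707])
_s=R.from_euler('z',3.6,degrees=True)
SP=_g.inv().apply(np.array([.6053,.0105,.080])-_gp); SR=_g.inv()*_s
def spat_goal(pos,yaw):
    Rt=R.from_euler('z',yaw,degrees=True)*SR.inv(); return np.array(pos)-Rt.apply(SP),Rt
E
python3 -c "
from h import *
p,r=spat_goal([.4395,-.2895,.07],13.7);print(p,tool()[2]['joints'])
plan(p,r,10)
d=snap('scene');save(d,'s1.png',f=1.2)"
```

```text
time: 5.25
eef_pos: [0.3972, -0.0009, 0.151]
tool_rot: [2.709, 0.002, 1.642]
ft_force: [0.2, -0.4, -0.4]
finger_gap: 0.0189
[ 0.39436391 -0.29784468  0.0607    ] [-0.49995987 -0.52774483  2.4369105   0.29593149  0.88284824 -2.29037107]
t 5.25 pos [ 0.3972 -0.0009  0.151 ] shift mm [-295.8  -59.8   72.4] turn deg [ 0.29  4.34 -8.95] gap 0.018935447693970462 F [ 0.2 -0.4 -0.4]
turn/row [ 0.03  0.43 -0.9 ]
[-30, -6, 7] [-30, -6, 7] [-29, -7, 7] [-29, -7, 7] [-29, -8, 6] [-29, -8, 6] [-29, -9, 6] [-29, -9, 6] [-29, -10, 5] [-29, -10, 5]
```

View pics/s1.png

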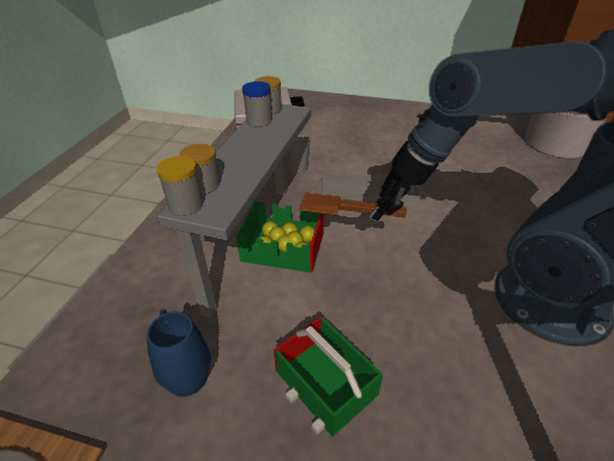

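The spatula is held level and clear of the ledge (blade at (320,203)); the loaded basket hasn't moved. On to the tray.

```bash
python3 -m creep '[[[-30,-6,7],[0,0.4,-0.9],0],[[-30,-6,7],[0,0.4,-0.9],0],[[-29,-7,7],[0,0.4,-0.9],0],[[-29,-7,7],[0,0.4,-0.9],0],[[-29,-8,6],[0,0.4,-0.9],0],[[-29,-8,6],[0,0.4,-0.9],0],[[-29,-9,6],[0,0.4,-0.9],0],[[-29,-9,6],[0,0.4,-0.9],0],[[-29,-10,5],[0,0.4,-0.9],0],[[-29,-10,5],[0,0.4,-0.9],0]]'; python3 -c "
from h import *
p,r=spat_goal([.4395,-.2895,.016],13.7);print(p)
plan(p,r,10)
d=snap('scene');P=cloud(d);hsv=cv2.cvtColor(d['color'],cv2.COLOR_RGB2HSV).astype(int)
m=(hsv[...,0]<18)&(hsv[...,1]>110)&(P[...,1]<-.15)&(P[...,1]>-.4)&(P[...,0]>.25)&(P[...,0]<.65)&(P[...,2]>.04)&(P[...,2]<.15)
p=P[m];print(len(p),cv2.minAreaRect(p[:,:2].astype(np.float32)*1000),np.polyfit(p[:,0]-.44,p[:,2],1))
bl=p[p[:,0]>.49];print('blade z',np.median(bl,0))
"
```

```text
time: 6.3
eef_pos: [0.4238, -0.2899, 0.0953]
tool_rot: [2.767, 0.015, 1.783]
ft_force: [-0.5, 1.0, -0.7]
finger_gap: 0.0192
[ 0.39436391 -0.29784468  0.0067    ]
t 6.3 pos [ 0.4238 -0.2899  0.0953] shift mm [ -0.3 -60.8  71.3] turn deg [-3.05  1.62 -1.33] gap 0.019181659181571123 F [-0.5  1.  -0.7]
turn/row [-0.3   0.16 -0.13]
[0, -6, 7] [0, -6, 7] [0, -6, 7] [0, -6, 7] [0, -6, 7] [0, -6, 7] [0, -6, 7] [0, -6, 7] [0, -6, 7] [0, -6, 7] 
487 ((468.3105773925781, -279.0298156738281), (217.88275146484375, 60.73256301879883), 11.323858261108398) [-0.08216912  0.1132096 ]
blade z [ 0.53368511 -0.26282228  0.10469927]
```

```bash
python3 -m creep '[[[0,-6,7],[-0.3,0.2,-0.1],0],[[0,-6,7],[-0.3,0.2,-0.1],0],[[0,-6,7],[-0.3,0.2,-0.1],0],[[0,-6,7],[-0.3,0.2,-0.1],0],[[0,0,0],[0,0,0],0],[[0,0,0],[0,0,0],0],[[0,0,0],[0,0,0],0],[[0,0,0],[0,0,0],0],[[0,0,0],[0,0,0],0],[[0,0,0],[0,0,0],0]]'; python3 -c "
from h import *
p,r=spat_goal([.4395,-.2895,.016],13.7)
go(p,r); s=tool()[2];print(s['joints'])
r,p,_=tool(); print('spat now',p+r.apply(SP),(r*SR).as_euler('xyz',degrees=True))"
```

```text
time: 7.35
eef_pos: [0.4265, -0.2888, 0.0697]
tool_rot: [2.778, 0.004, 1.774]
ft_force: [0.5, -0.1, 0.0]
finger_gap: 0.0188
t 7.35 pos [ 0.4265 -0.2888  0.0697] shift mm [ -2.1 -53.6  47. ] turn deg [-3.65  1.25 -2.03] gap 0.01878810513636906 F [ 0.5 -0.1  0. ]
[-1.04753335  0.15514146  2.06350464  0.46241082  0.85484106 -3.11725773]
spat now [ 0.47245358 -0.2821937   0.07604508] [-0.38858771  3.64642661 11.32610147]
```

Joint 6 has reached its limit (-3.117), which caused the stall. The spatula's yaw isn't judged, so 6° still fits the tray and frees the joint.

```bash
python3 -c "
from h import *
r,p,_=tool()
t=R.from_euler('xyz',[0,2.5,6],degrees=True)*SR.inv()
for z in(.06,.024): plan(np.array([.450,-.2875,z])-t.apply(SP),t,10)"
```

```text
t 7.35 pos [ 0.4265 -0.2888  0.0697] shift mm [  3.7 -27.    7.8] turn deg [-1.14 -1.6   5.12] gap 0.01878810513636906 F [ 0.5 -0.1  0. ]
turn/row [-0.11 -0.16  0.51]
[0, -3, 1] [0, -3, 1] [0, -3, 1] [0, -3, 1] [0, -3, 1] [0, -3, 1] [0, -3, 1] [0, -3, 1] [0, -3, 1] [0, -3, 1] 
t 7.35 pos [ 0.4265 -0.2888  0.0697] shift mm [  3.9 -39.8  41.5] turn deg [-1.14 -1.6   5.12] gap 0.01878810513636906 F [ 0.5 -0.1  0. ]
turn/row [-0.11 -0.16  0.51]
[0, -4, 4] [0, -4, 4] [0, -4, 4] [0, -4, 4] [0, -4, 4] [0, -4, 4] [0, -4, 4] [0, -4, 4] [0, -4, 4] [0, -4, 4]
```

Turn first, then shift and descend most of the way.

```bash
python3 -m creep '[[[1,-3,1],[-0.1,-0.4,1.3],0],[[1,-3,1],[-0.1,-0.4,1.3],0],[[1,-4,1],[-0.1,-0.4,1.3],0],[[1,-4,1],[-0.1,-0.4,1.3],0],[[0,-4,1],[-0.2,0,0],0],[[0,-4,1],[-0.2,0,0],0],[[0,-4,1],[-0.2,0,0],0],[[0,-4,3],[0,0,0],0],[[0,-3,3],[0,0,0],0],[[0,-3,3],[0,0,0],0]]'; python3 -c "
from h import *
r,p,s=tool()
print('spat now',p+r.apply(SP),(r*SR).as_euler('xyz',degrees=True),s['joints'])
t=R.from_euler('xyz',[0,2.5,6],degrees=True)*SR.inv()
plan(np.array([.450,-.2875,.024])-t.apply(SP),t,10)"
```

```text
time: 8.35
eef_pos: [0.4003, -0.287, 0.0433]
tool_rot: [2.769, -0.003, 1.664]
ft_force: [0.7, 0.3, -1.0]
finger_gap: 0.0194
spat now [ 0.44662246 -0.28547949  0.05001163] [0.04141422 3.16312131 5.02328911] [-1.09843394  0.15603382  2.14219861  0.50877235  0.76973612 -3.11783897]
t 8.35 pos [ 0.4003 -0.287   0.0433] shift mm [-3.2 -6.7 25.9] turn deg [-0.66  0.32 -0.93] gap 0.019365377915714382 F [ 0.7  0.3 -1. ]
turn/row [-0.07  0.03 -0.09]
[0, -1, 3] [0, -1, 3] [0, -1, 3] [0, -1, 3] [0, -1, 3] [0, -1, 3] [0, -1, 3] [0, -1, 3] [0, -1, 3] [0, -1, 3]
```

```bash
python3 -m creep '[[[0,-1,2.7],[0,0,0.1],0],[[0,-1,2.7],[0,0,0.1],0],[[0,-1,2.7],[0,0,0.1],0],[[0,-1,2.7],[0,0,0.1],0],[[0,-1,2.7],[0,0,0],0],[[0,-1,2.7],[0,0,0],0],[[0,-1,2.7],[0,0,0],0],[[0,-1,2.7],[0,0,0],0],[[0,-1,2.7],[0,0,0],0],[[0,-1,2.7],[0,0,0],0]]'; python3 -c "
from h import *
r,p,s=tool()
print('spat now',p+r.apply(SP),(r*SR).as_euler('xyz',degrees=True),s['joints'])
d=snap('wrist');save(d,'w2.png',f=1.2)
"
```

```text
time: 9.35
eef_pos: [0.406, -0.285, 0.0158]
tool_rot: [2.781, -0.006, 1.652]
ft_force: [1.3, 0.5, -0.7]
finger_gap: 0.0192
spat now [ 0.45239757 -0.28409278  0.02194697] [0.23061553 3.84787943 4.36663463] [-1.07499991  0.22880621  2.13321887  0.52566766  0.7051035  -3.11752435]
```

View pics/w2.png

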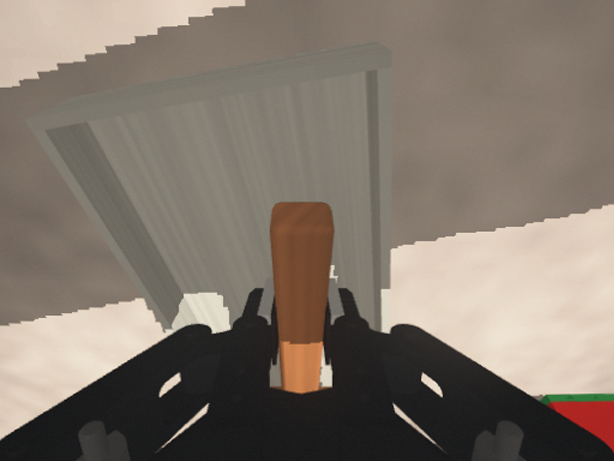

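The handle is over the tray floor with walls either side of the fingers and no contact (tray front wall at rows 50–110, handle end at (302,215)). I'll open partly and back out along the tool axis.

```bash
python3 -m creep '[[[0,0,0],[0,0,0],40],[[0,0,0],[0,0,0],40],[[0,0,0],[0,0,0],40],[[0,0,0],[0,0,0],40],[[0,0,-8],[0,0,0.3],40],[[0,0,-15],[0,0,0.3],40],[[0,0,-20],[0,0,0.3],40],[[0,0,-20],[0,0,0.3],40],[[0,0,-20],[0,0,0.3],40],[[0,0,-20],[0,0,0.3],40]]'; python3 -c "
from h import *
r,p,s=tool();print(s['joints'])
d=snap('wrist');save(d,'w3.png',f=1.2)
P=cloud(d);hsv=cv2.cvtColor(d['color'],cv2.COLOR_RGB2HSV).astype(int)
m=(hsv[...,0]<20)&(hsv[...,1]>110)&(hsv[...,2]>60)&(P[...,1]<-.2)&(P[...,1]>-.36)&(P[...,2]<.06)
p=P[m];print(len(p),cv2.minAreaRect(p[:,:2].astype(np.float32)*1000),np.polyfit(p[:,0]-.44,p[:,2],1))
for a in(.36,.40,.44,.48,.52): q=p[abs(p[:,0]-a)<.01]; print(a,len(q),np.median(q,0) if len(q) else 0)
"
```

```text
time: 10.4
eef_pos: [0.3673, -0.2869, 0.1152]
tool_rot: [2.784, -0.022, 1.621]
ft_force: [0.6, -0.0, 0.3]
finger_gap: 0.0341
[-1.16620854 -0.05035295  2.15932275  0.41924757  0.96743673 -3.01179427]
4355 ((451.88079833984375, -282.23162841796875), (219.62210083007812, 59.91986083984375), 3.9796016216278076) [-0.05069543  0.01580568]
0.36 465 [ 0.35971118 -0.28826729  0.01943764]
0.4 342 [ 0.39968304 -0.28538186  0.01945326]
0.44 262 [ 0.43963498 -0.28258176  0.01943115]
0.48 373 [ 0.48297443 -0.27800436  0.01053246]
0.52 487 [ 0.51975325 -0.2767777   0.01070914]
```

View pics/w3.png

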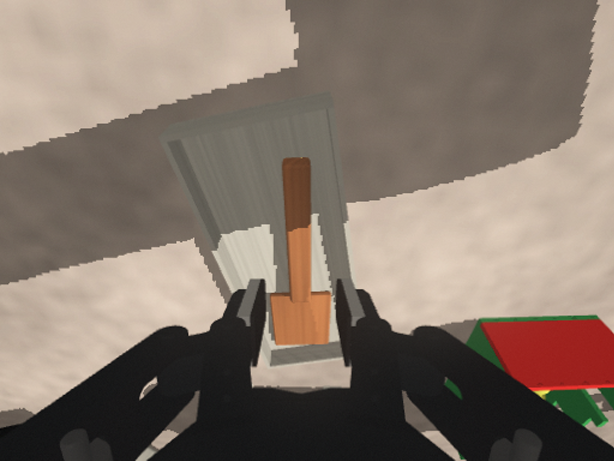

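The spatula lies flat in the tray: handle top 19.4 mm, blade top 10.6 mm, origin about (452, -282). Now the empty basket.

```bash
python3 -c "
from h import *
plan([.43,.0,.27],lean(-5,15),10)"
```

```text
t 10.45 pos [ 0.3677 -0.2887  0.1181] shift mm [ 288.   123.2 -110.4] turn deg [ 5.47 -3.4   7.15] gap 0.03435189976504966 F [ 1.5 -1.6  1.9]
turn/row [ 0.55 -0.34  0.71]
[29, 12, -11] [29, 12, -11] [29, 11, -12] [29, 11, -12] [29, 10, -12] [29, 10, -12] [29, 9, -13] [29, 9, -13] [29, 8, -13] [29, 8, -13]
```

```bash
python3 -m creep '[[[29,12,-11],[0.5,-0.3,0.7],60],[[29,12,-11],[0.5,-0.3,0.7],60],[[29,11,-12],[0.5,-0.3,0.7],60],[[29,11,-12],[0.5,-0.3,0.7],60],[[29,10,-12],[0.5,-0.3,0.7],60],[[29,10,-12],[0.5,-0.3,0.7],60],[[29,9,-13],[0.5,-0.3,0.7],60],[[29,9,-13],[0.5,-0.3,0.7],60],[[29,8,-13],[0.5,-0.3,0.7],60],[[29,8,-13],[0.5,-0.3,0.7],60]]'; python3 -c "
from h import *
print(tool()[2]['joints'])
L=lean(-35,38);z=L.as_matrix()[:,2]
G=np.array([.4086,.3226,.108])+.019*z;print(G)
plan(G-.09*z,L,10)"
```

```text
time: 11.45
eef_pos: [0.4285, 0.0042, 0.2772]
tool_rot: [2.868, -0.0, 1.466]
ft_force: [-0.2, -0.7, -1.2]
finger_gap: 0.0512
[-0.31221765 -0.43263846  2.0846655   0.05951745  1.22202709 -1.79058053]
[0.41818209 0.31589055 0.0930278 ]
t 11.45 pos [0.4285 0.0042 0.2772] shift mm [ 335.7 -118.7   84.5] turn deg [-21.84 -13.18  26.  ] gap 0.05122719029216637 F [-0.2 -0.7 -1.2]
turn/row [-2.18 -1.32  2.6 ]
[34, -12, 8] [33, -14, 7] [33, -15, 6] [32, -17, 5] [31, -19, 3] [30, -20, 2] [30, -22, 0] [29, -23, -1] [27, -24, -3] [26, -25, -4]
```

```bash
python3 -m creep '[[[34,-12,8],[-2.2,-1.3,2.6],60],[[33,-14,7],[-2.2,-1.3,2.6],60],[[33,-15,6],[-2.2,-1.3,2.6],60],[[32,-17,5],[-2.2,-1.3,2.6],60],[[31,-19,3],[-2.2,-1.3,2.6],60],[[30,-20,2],[-2.2,-1.3,2.6],60],[[30,-22,0],[-2.2,-1.3,2.6],60],[[29,-23,-1],[-2.2,-1.3,2.6],60],[[27,-24,-3],[-2.2,-1.3,2.6],60],[[26,-25,-4],[-2.2,-1.3,2.6],60]]'; python3 -c "
from h import *
L=lean(-35,38);z=L.as_matrix()[:,2]
G=np.array([.4086,.3226,.108])+.019*z
s=tool()[2];print(s['joints'])
plan(G-.07*z,L,10)
d=snap('wrist');save(d,'w4.png',f=1.2)
P=cloud(d);h=cv2.cvtColor(d['color'],cv2.COLOR_RGB2HSV).astype(int)
m=(h[...,1]<60)&(h[...,2]>90)&(P[...,2]>.112)&(P[...,2]<.12)&(abs(P[...,0]-.42)<.06)&(abs(P[...,1]-.315)<.06)
p=P[m];print(len(p),np.median(p,0),cv2.minAreaRect(p[:,:2].astype(np.float32)*1000))
"
```

```text
time: 12.45
eef_pos: [0.3763, 0.3368, 0.1789]
tool_rot: [2.472, -0.018, 0.971]
ft_force: [0.8, -0.6, -0.4]
finger_gap: 0.0515
[ 0.88753364  0.14721524  1.91462677 -0.75235144  1.12864508  0.27433169]
t 12.45 pos [0.3763 0.3368 0.1789] shift mm [  6.3 -16.6  26.3] turn deg [ 0.38 -1.22 -0.13] gap 0.05154081980002386 F [ 0.8 -0.6 -0.4]
turn/row [ 0.04 -0.12 -0.01]
[1, -2, 3] [1, -2, 3] [1, -2, 3] [1, -2, 3] [1, -2, 3] [1, -2, 3] [1, -2, 3] [1, -2, 3] [1, -2, 3] [1, -2, 3] 
903 [0.41217048 0.32187983 0.11541172] ((423.4371337890625, 314.06689453125), (11.9472074508667, 98.89517211914062), 55.64656448364258)
```

View pics/w4.png

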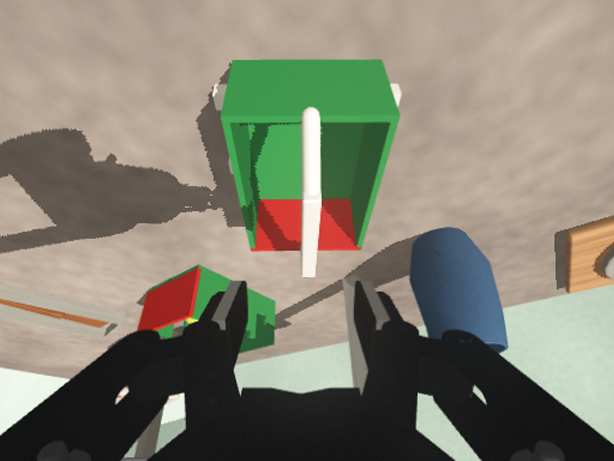

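The bar is seen at centre (423.4, 314.1), 145.6°, between the finger planes at column ~310. That agrees with the top view. Align, descend, grip.

```bash
python3 -c "
from h import *
L=lean(-34.5,38);z=L.as_matrix()[:,2]
G=np.array([.4086,.3238,.108])+.019*z
plan(G,L,8)"
```

```text
t 12.5 pos [0.3746 0.3405 0.1739] shift mm [  4.2 -11.5  94. ] turn deg [ 0.29 -0.79 -0.38] gap 0.05130704084544691 F [-1.9  2.1  0.1]
turn/row [ 0.04 -0.1  -0.05]
[1, -1, 12] [1, -1, 12] [1, -1, 12] [1, -1, 12] [1, -1, 12] [1, -1, 12] [1, -1, 12] [1, -1, 12]
```

```bash
python3 -m creep '[[[2,-4,12],[0.1,-0.4,-0.2],60],[[2,-4,12],[0.1,-0.4,-0.2],60],[[0,-3,12],[0.1,0,0],60],[[0,-1,12],[0,0,0],60],[[0,0,12],[0,0,0],60],[[0,0,12],[0,0,0],60],[[0,0,12],[0,0,0],60],[[0,0,9],[0,0,0],60],[[0,0,0],[0,0,0],60],[[0,0,0],[0,0,0],60]]'; python3 -c "
from h import *
L=lean(-34.5,38);z=L.as_matrix()[:,2]
G=np.array([.4086,.3238,.108])+.019*z
go(G,L)"
```

```text
time: 13.5
eef_pos: [0.4177, 0.3161, 0.0856]
tool_rot: [2.479, 0.004, 0.971]
ft_force: [0.2, 0.1, 0.4]
finger_gap: 0.0515
t 13.5 pos [0.4177 0.3161 0.0856] shift mm [ 1.2  4.4 -5.9] turn deg [-0.06  0.09  0.25] gap 0.05145484738501297 F [0.2 0.1 0.4]
```

```bash
python3 -m creep '[[[1,3,-4],[0,0,0.2],60],[[0,1,-1],[0,0,0],60],[[0,0,0],[0,0,0],0],[[0,0,0],[0,0,0],0],[[0,0,0],[0,0,0],0],[[0,0,0],[0,0,0],0],[[0,0,0],[0,0,0],0],[[0,0,0],[0,0,0],0],[[0,0,0],[0,0,0],0],[[0,0,0],[0,0,0],0]]'; python3 -c "
from h import *
L=lean(-34.5,38);z=L.as_matrix()[:,2]
G=np.array([.4086,.3238,.108])+.019*z
go(G,L)"
```

```text
time: 14.5
eef_pos: [0.4185, 0.3185, 0.0943]
tool_rot: [2.479, -0.001, 0.969]
ft_force: [-1.0, -1.0, -0.7]
finger_gap: 0.0112
t 14.5 pos [0.4185 0.3185 0.0943] shift mm [-1.2 -0.3  1.3] turn deg [-0.03 -0.09 -0.02] gap 0.011203365670382317 F [-1.  -1.  -0.7]
```

```bash
python3 -m creep '[[[0,2,-3],[0,0,0],0],[[0,5,-7],[0,0,0],0],[[0,8,-10],[0,0,0],0],[[0,9,-11],[0,0,0],0],[[0,9,-11],[0,0,0],0],[[0,9,-11],[0,0,0],0],[[0,9,-11],[0,0,0],0],[[0,9,-11],[0,0,0],0],[[0,5,-7],[0,0,0],0],[[0,0,0],[0,0,0],0]]'
python3 - <<'E'
from h import *
r,p,s=tool();print(p,s['tool_rot'],s['finger_gap'],s['ft_force'])
def rect(p):
    q=cv2.minAreaRect(p[:,:2].astype(np.float32)*1000); return np.round(q[0],1),np.round(q[1],1),round(q[2],1)
for n in('top','scene'):
    d=snap(n);P=cloud(d);h=cv2.cvtColor(d['color'],cv2.COLOR_RGB2HSV).astype(int);H,S=h[...,0],h[...,1]
    gr=(H>45)&(H<75)&(S>120); red=((H<5)|(H>174))&(S>150)
    m=(gr|red)&(P[...,1]>.15)&(P[...,2]>.1);zz=np.percentile(P[m][:,2],99)
    m&=(P[...,2]>zz-.012); q=P[m]; 
    A=np.c_[q[:,:2]-q[:,:2].mean(0),np.ones(len(q))];c=np.linalg.lstsq(A,q[:,2],rcond=None)[0]
    print(n,len(q),zz,rect(q),'plane slopes',c, 'mean',q.mean(0))
    q=P[m&red];print('red',len(q),rect(q))
    if n=='scene': save(d,'s2.png',f=1.2)
E
```

```text
time: 15.5
eef_pos: [0.4188, 0.3179, 0.2095]
tool_rot: [2.48, -0.003, 0.969]
ft_force: [0.5, -0.2, -2.6]
finger_gap: 0.0112
[0.41876835 0.31787121 0.20945035] [ 2.48036417 -0.00324168  0.96895496] 0.011242197874678698 [ 0.50455468 -0.23112169 -2.57006935]
top 24 0.2443116513829445 (array([385.5, 324.8]), array([101.5,  41.9]), 56.7) plane slopes [-0.69164055  0.22714305  0.25566914] mean [0.38658396 0.32857147 0.25566914]
red 0 (array([0., 0.]), array([0., 0.]), 0.0)
scene 930 0.18493180746498958 (array([412.4, 324.4]), array([119. , 189.2]), 54.7) plane slopes [-0.02114915  0.04727935  0.18322069] mean [0.42649429 0.33278726 0.18322069]
red 159 (array([485.8, 270.2]), array([111.4,   6.1]), 55.5)
```

View pics/s2.png

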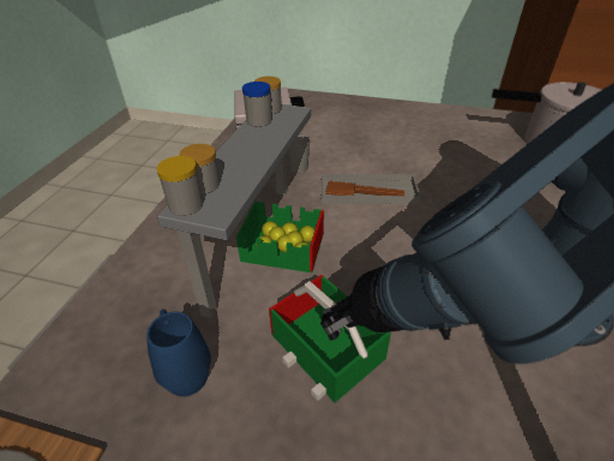

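The basket is held and looks level, with the red end at about (300,290). I'll check for droop numerically before moving.

Run:
```python
from h import *
d=snap('scene');P=cloud(d);h=cv2.cvtColor(d['color'],cv2.COLOR_RGB2HSV).astype(int);H,S=h[...,0],h[...,1]
gr=((H>45)&(H<75)&(S>120))|(((H<5)|(H>174))&(S>150))
m=gr&(P[...,1]>.15)&(P[...,2]>.172)&(P[...,2]<.2);q=P[m]
a=np.radians(145.5);c=np.array([.4233,.3126])
X=(q[:,:2]-c)@[np.cos(a),np.sin(a)];Y=(q[:,:2]-c)@[-np.sin(a),np.cos(a)]
for lo in np.arange(-.08,.08,.016):
    k=(X>lo)&(X<lo+.016)
    for sg in(-1,1):
        kk=k&(Y*sg>.045)&(Y*sg<.06)
        if kk.sum()>5: print(round(lo+.008,3),sg,kk.sum(),np.round(np.percentile(q[kk,2],[50,90,98])*1000,1))
print('X',np.percentile(X,[.5,99.5]),'Y',np.percentile(Y,[.5,99.5]))
```

```text
-0.072 -1 32 [181.  183.  183.3]
-0.072 1 32 [180.5 182.3 183.6]
-0.056 -1 30 [180.7 182.9 183.4]
-0.056 1 33 [180.3 183.  183.7]
-0.04 -1 33 [180.6 182.6 183. ]
-0.04 1 32 [180.6 182.6 182.7]
-0.024 -1 35 [181.8 182.8 183.7]
-0.024 1 33 [181.  182.5 183. ]
-0.008 -1 35 [181.6 182.7 183.3]
0.008 -1 38 [181.  183.2 183.9]
0.024 -1 43 [181.7 182.9 184.3]
0.04 -1 44 [181.6 183.6 184.2]
0.056 -1 48 [181.7 183.4 183.9]
0.072 -1 69 [181.1 183.1 183.9]
0.072 1 33 [180.4 183.6 183.8]
X [-0.07780648  0.07810046] Y [-0.05617292  0.05572241]
```

```bash
cat >> h.py <<'E'
_g2=R.from_euler('xyz',[2.48036417,-.00324168,.96895496]);_gp2=np.array([.41876835,.31787121,.20945035])
UP=_g2.inv().apply(np.array([.4233,.3126,.115])-_gp2); UR=_g2.inv()*R.from_euler('z',145.5,degrees=True)
def up_goal(pos,yaw):
    Rt=R.from_euler('z',yaw,degrees=True)*UR.inv(); return np.array(pos)-Rt.apply(UP),Rt
def up_now():
    r,p,s=tool(); print('upper now',np.round(p+r.apply(UP),4),np.round((r*UR).as_euler('xyz',degrees=True),2),s['joints'])
E
python3 -c "
from h import *
p,r=up_goal([.46,-.013,.118],182.8);plan(p,r,20)"
```

```text
t 15.65 pos [0.4179 0.317  0.207 ] shift mm [-250.8  173.3  127.7] turn deg [ -0.    23.06 -29.34] gap 0.011072380519653981 F [-0.5  0.  -3.8]
turn/row [-0.    1.15 -1.47]
[-13, 9, 6] [-13, 8, 6] [-13, 8, 6] [-14, 8, 6] [-14, 7, 5] [-14, 7, 5] [-14, 7, 5] [-15, 6, 4] [-15, 6, 4] [-15, 5, 4] [-15, 5, 4] [-16, 5, 3] [-16, 4, 3] [-16, 4, 3] [-16, 3, 2] [-16, 3, 2] [-16, 3, 2] [-16, 2, 1] [-16, 2, 1] [-16, 1, 1]
```

```bash
python3 -m creep '[[[-7,5,2],[0,0.6,-0.8],0],[[-13,8,6],[0,1.2,-1.5],0],[[-13,8,6],[0,1.2,-1.5],0],[[-14,8,6],[0,1.2,-1.5],0],[[-14,7,5],[0,1.2,-1.5],0],[[-14,7,5],[0,1.2,-1.5],0],[[-14,7,5],[0,1.2,-1.5],0],[[-15,6,4],[0,1.2,-1.5],0],[[-15,6,4],[0,1.2,-1.5],0],[[-15,5,4],[0,1.2,-1.5],0]]'; python3 -c "
from h import *
up_now();p,r=up_goal([.46,-.013,.12],182.8);plan(p,r,10)"
```

```text
time: 16.65
eef_pos: [0.4264, 0.1488, 0.2005]
tool_rot: [2.491, 0.018, 1.311]
ft_force: [-0.2, -0.4, -3.4]
finger_gap: 0.0111
upper now [0.4309 0.1437 0.1061] [  1.23  -0.61 165.06] [ 0.31693624 -0.36041582  2.30888043 -0.55272682  0.71085794 -0.66407917]
t 16.65 pos [0.4264 0.1488 0.2005] shift mm [-148.3   60.3   31.8] turn deg [ -0.74  11.78 -13.31] gap 0.011071957562856153 F [-0.2 -0.4 -3.4]
turn/row [-0.07  1.18 -1.33]
[-15, 6, 3] [-15, 6, 3] [-15, 5, 3] [-15, 5, 2] [-16, 5, 2] [-16, 4, 2] [-16, 4, 1] [-16, 4, 1] [-16, 3, 1] [-16, 3, 0]
```

```bash
python3 -m creep '[[[-15,7,2],[-0.1,1.2,-1.3],0],[[-15,7,1],[-0.1,1.2,-1.3],0],[[-15,6,1],[-0.1,1.2,-1.3],0],[[-15,6,1],[-0.1,1.2,-1.3],0],[[-16,5,1],[-0.1,1.2,-1.3],0],[[-16,5,1],[-0.1,1.2,-1.3],0],[[-16,4,1],[-0.1,1.2,-1.3],0],[[-16,4,1],[-0.1,1.2,-1.3],0],[[-16,3,1],[-0.1,1.2,-1.3],0],[[-8,2,0],[0,0.6,-0.6],0]]'; python3 -c "
from h import *
up_now();p,r=up_goal([.52,-.006,.11],182.8);plan(p,r,10)"
```

```text
time: 17.65
eef_pos: [0.4412, -0.0139, 0.2104]
tool_rot: [2.495, 0.008, 1.621]
ft_force: [-0.1, -0.5, -2.7]
finger_gap: 0.011
upper now [ 0.4466 -0.0165  0.1159] [   0.66   -0.83 -177.16] [-0.57650803 -0.63776696  2.43858364  0.48229069  0.84866846 -2.43146133]
t 17.65 pos [ 0.4412 -0.0139  0.2104] shift mm [ 5.8 54.2 48.4] turn deg [-0.83  0.49  0.44] gap 0.01101554870715746 F [-0.1 -0.5 -2.7]
turn/row [-0.08  0.05  0.04]
[1, 5, 5] [1, 5, 5] [1, 5, 5] [1, 5, 5] [1, 5, 5] [1, 5, 5] [1, 5, 5] [1, 5, 5] [1, 5, 5] [1, 5, 5]
```

```bash
python3 -m creep '[[[1,7,6],[-0.1,0.1,0.1],0],[[1,7,6],[-0.1,0.1,0.1],0],[[1,7,6],[-0.1,0.1,0.1],0],[[1,7,6],[-0.1,0.1,0.1],0],[[1,7,6],[-0.1,0.1,0],0],[[1,7,6],[-0.1,0,0],0],[[0,7,6],[-0.1,0,0],0],[[0,4,4],[-0.1,0,0],0],[[0,0,0],[0,0,0],0],[[0,0,0],[0,0,0],0]]'
cat > meas.py <<'E'
from h import *
up_now()
d=snap('scene');save(d,'s_last.png',f=1.2)
P=cloud(d);h=cv2.cvtColor(d['color'],cv2.COLOR_RGB2HSV).astype(int);H,S=h[...,0],h[...,1]
red=((H<5)|(H>174))&(S>150);gr=((H>45)&(H<75)&(S>120))|red
near=(abs(P[...,1])<.14)&(P[...,0]>.35)&(P[...,0]<.8)
def rect(p):
    q=cv2.minAreaRect(p[:,:2].astype(np.float32)*1000); return np.round(q[0],1),np.round(q[1],1),round(q[2],1)
m=near&gr&(P[...,2]>.125);zt=np.percentile(P[m][:,2],98);print('rim z',zt)
q=P[m&(P[...,2]>zt-.006)];print('upper rim',len(q),rect(q))
for lo in np.arange(.44,.7,.02):
    for sg in(-1,1):
        k=(q[:,0]>lo)&(q[:,0]<lo+.02)&((q[:,1]+.006)*sg>.04)
        if k.sum()>8: print(round(lo,2),sg,np.round(np.percentile(q[k,2],95)*1000,1),end='; ')
print()
q=P[m&red&(P[...,2]>zt-.006)]
if len(q)>5: print('upper red',len(q),rect(q),q.mean(0))
q=P[near&gr&(abs(P[...,2]-.0785)<.005)]
if len(q)>5: print('lower rim',len(q),rect(q))
q=P[near&red&(abs(P[...,2]-.0785)<.005)]
if len(q)>5: print('lower red',len(q),rect(q))
E
python3 meas.py; python3 -c "
from h import *
p,r=up_goal([.6075,-.006,.1],182.8);plan(p,r,10)"
```

```text
time: 18.65
eef_pos: [0.501, -0.0085, 0.1909]
tool_rot: [2.505, 0.006, 1.62]
ft_force: [-0.0, -0.4, -2.4]
finger_gap: 0.0113
upper now [ 0.5055 -0.0109  0.0964] [   0.51   -1.44 -177.21] [-0.43945629 -0.35703444  2.32193252  0.47053584  0.65148761 -2.36205508]
rim z 0.1673911209791226
upper rim 245 (array([506.6,  -9. ]), array([156.3, 115.2]), 2.7)
0.44 -1 167.5; 0.44 1 166.9; 0.46 1 166.1; 0.48 1 166.4; 0.5 1 164.9; 0.52 1 164.8; 0.54 1 164.5; 0.56 1 163.3; 
upper red 35 (array([582.2,  -6.8]), array([  4.9, 112.6]), 2.4) [ 0.58162519 -0.00205065  0.16310317]
lower rim 187 (array([607.6,  -6.5]), array([175. , 142.5]), 2.6)
lower red 8 (array([519.4,  52.7]), array([7.1, 3.8]), 82.8)
t 18.7 pos [ 0.501  -0.0085  0.191 ] shift mm [-0.9 82.3 56.5] turn deg [-1.43  0.41  0.3 ] gap 0.01086578335161425 F [-0.2 -0.3 -3.3]
turn/row [-0.14  0.04  0.03]
[0, 8, 6] [0, 8, 6] [0, 8, 6] [0, 8, 6] [0, 8, 6] [0, 8, 6] [0, 8, 6] [0, 8, 6] [0, 8, 6] [0, 8, 6]
```

View pics/s_last.png

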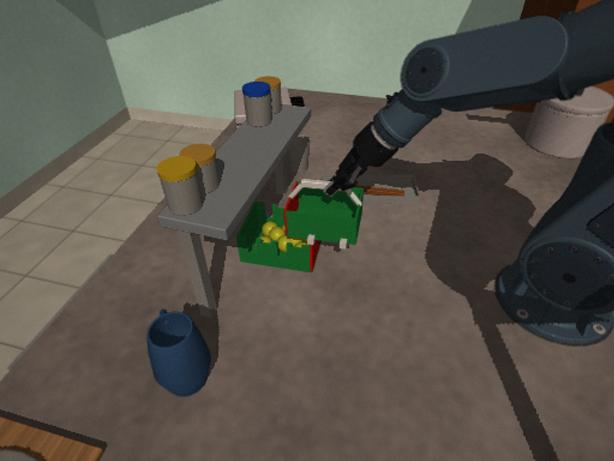

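The stack heading is right: red end forward, under the ledge's height. The prediction matches the measured upper pose within about 2 mm, with a 1.5° nose-down tilt to correct. The lower basket is unmoved at (607.6, -6.5), yaw 2.7°.

```bash
python3 -m creep '[[[0,3,-4],[-0.5,0.1,0.1],0],[[0,3,-4],[-0.5,0.1,0.1],0],[[0,6,1],[-0.4,0.1,0.1],0],[[0,8,6],[-0.2,0,0],0],[[0,8,6],[-0.2,0,0],0],[[0,8,6],[0,0,0],0],[[0,8,6],[0,0,0],0],[[0,8,6],[0,0,0],0],[[0,8,6],[0,0,0],0],[[0,0,0],[0,0,0],0]]';python3 -c "
from h import *
up_now();p,r=up_goal([.6075,-.006,.1],182.8);plan(p,r,10)"
```

```text
time: 19.7
eef_pos: [0.5736, -0.0056, 0.2075]
tool_rot: [2.468, -0.001, 1.618]
ft_force: [-0.0, -0.5, -3.3]
finger_gap: 0.011
upper now [ 0.5816 -0.0073  0.1132] [ 1.4000e-01  7.3000e-01 -1.7731e+02] [-0.35999984 -0.18089289  2.17149427  0.47650742  0.57060154 -2.30518016]
t 19.7 pos [ 0.5736 -0.0056  0.2075] shift mm [-0.2 13.  27.1] turn deg [ 0.73  0.18 -0.  ] gap 0.01103440443290937 F [-0.  -0.5 -3.3]
turn/row [ 0.07  0.02 -0.  ]
[0, 1, 3] [0, 1, 3] [0, 1, 3] [0, 1, 3] [0, 1, 3] [0, 1, 3] [0, 1, 3] [0, 1, 3] [0, 1, 3] [0, 1, 3]
```

```bash
python3 -m creep '[[[0,-1,4],[0.2,0,0],0],[[0,0,4],[0.2,0,0],0],[[0,2,4],[0.1,0.1,0],0],[[0,2,4],[0.1,0,0],0],[[0,3,4],[0.1,0,0],0],[[0,3,3],[0.1,0,0],0],[[0,3,3],[0,0,0],0],[[0,2,2],[0,0,0],0],[[0,0,0],[0,0,0],0],[[0,0,0],[0,0,0],0]]';python3 meas.py;python3 -c "
from h import *
p,r=up_goal([.6075,-.006,.085],182.8);plan(p,r,10)"
```

```text
time: 20.7
eef_pos: [0.6041, -0.0036, 0.1915]
tool_rot: [2.485, -0.003, 1.62]
ft_force: [0.1, 0.2, -4.0]
finger_gap: 0.011
upper now [ 0.6105 -0.0051  0.097 ] [  -0.     -0.24 -177.21] [-0.32558388 -0.06708847  2.10157757  0.4611468   0.53222548 -2.27527215]
rim z 0.16683258197040074
upper rim 200 (array([593.5,  -4.6]), array([123.1, 115.4]), 2.6)
0.52 -1 167.5; 0.52 1 167.0; 0.54 -1 166.6; 0.54 1 166.9; 0.56 1 167.0; 0.58 1 167.5; 0.6 1 166.2; 0.62 1 167.0; 0.64 1 165.1; 
lower rim 176 (array([607.9,  -5.4]), array([175.9, 136.6]), 3.3)
lower red 71 (array([523., -11.]), array([  5.8, 135.3]), 3.0)
t 20.75 pos [ 0.6041 -0.0036  0.1916] shift mm [ -0.8 -10.1   7.5] turn deg [-0.24  0.01 -0.01] gap 0.011107280938176338 F [-0.8  0.1 -2.6]
turn/row [-0.02  0.   -0.  ]
[0, -1, 1] [0, -1, 1] [0, -1, 1] [0, -1, 1] [0, -1, 1] [0, -1, 1] [0, -1, 1] [0, -1, 1] [0, -1, 1] [0, -1, 1]
```

```bash
python3 -m creep '[[[0,-2,0],[0,0,0],0],[[0,-2,0],[0,0,0],0],[[0,-1,1],[0,0,0],0],[[0,-1,1],[0,0,0],0],[[0,-1,1],[0,0,0],0],[[0,-1,1],[0,0,0],0],[[0,-0.5,1],[0,0,0],0],[[0,0,0],[0,0,0],0],[[0,0,0],[0,0,0],0],[[0,0,0],[0,0,0],0]]';python3 -c "
from h import *
up_now();p,r=up_goal([.6075,-.006,.08],182.8);go(p,r)
d=snap('scene');save(d,'s3.png',crop=(190,140,310,230),f=5)"
```

```text
time: 21.75
eef_pos: [0.5996, -0.0038, 0.1815]
tool_rot: [2.485, -0.003, 1.619]
ft_force: [0.5, 0.7, -3.0]
finger_gap: 0.0111
upper now [ 0.606  -0.0053  0.0871] [   0.     -0.24 -177.23] [-0.32964848 -0.06056666  2.11935687  0.48390879  0.5120339  -2.30348766]
t 21.75 pos [ 0.5996 -0.0038  0.1815] shift mm [-0.8 -3.5  6.3] turn deg [-0.24  0.02 -0.02] gap 0.011147712518154919 F [ 0.5  0.7 -3. ]
```

View pics/s3.png

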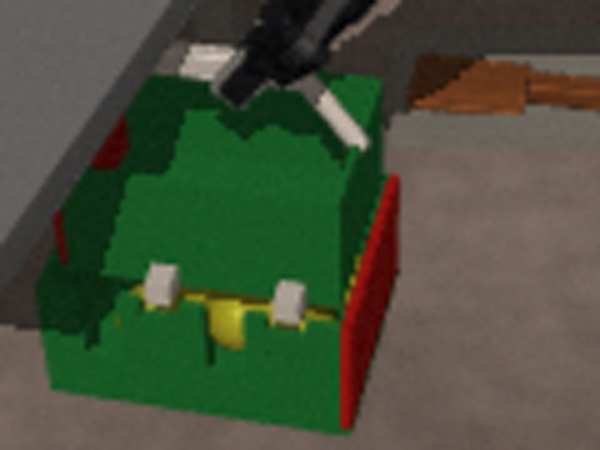

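The crop shows the two near lugs (160,285) and (290,300) above the shallow notches, with the deep slot between them at (225,320). Lowering slowly.

```bash
python3 -m creep '[[[0,-0.2,1.5],[0,0,0],0],[[0,-0.5,1.4],[0,0,0],0],[[0,-0.8,1.1],[0,0,0],0],[[0,-0.8,1.1],[0,0,0],0],[[0,-0.8,1.1],[0,0,0],0],[[0,-0.8,1.1],[0,0,0],0],[[0,-0.8,1.1],[0,0,0],0],[[0,-0.8,1.1],[0,0,0],0],[[0,-0.8,1.1],[0,0,0],0],[[0,0,0],[0,0,0],0]]';python3 -c "
from h import *
up_now();p,r=up_goal([.6075,-.006,.07],182.8);go(p,r)"
```

```text
time: 22.8
eef_pos: [0.6013, -0.0037, 0.1682]
tool_rot: [2.484, -0.003, 1.619]
ft_force: [0.4, 0.6, -2.9]
finger_gap: 0.0108
upper now [ 0.6077 -0.0052  0.0737] [   0.     -0.24 -177.23] [-0.32798892 -0.03145785  2.12429324  0.51241668  0.48135441 -2.33497784]
t 22.8 pos [ 0.6013 -0.0037  0.1682] shift mm [-0.8 -2.8  2.6] turn deg [-0.24  0.02 -0.03] gap 0.010759721200437907 F [ 0.4  0.6 -2.9]
```

```bash
python3 -m creep '[[[0,-0.4,0.6],[0,0,0],0],[[0,-0.4,0.6],[0,0,0],0],[[0,-0.4,0.6],[0,0,0],0],[[0,-0.3,0.5],[0,0,0],0],[[0,-0.3,0.5],[0,0,0],0],[[0,-0.3,0.4],[0,0,0],0],[[0,0,0],[0,0,0],0],[[0,0,0],[0,0,0],0],[[0,0,0],[0,0,0],0],[[0,0,0],[0,0,0],0]]';python3 meas.py
```

```text
time: 23.8
eef_pos: [0.6018, -0.0038, 0.1644]
tool_rot: [2.484, -0.003, 1.619]
ft_force: [0.1, -0.4, -3.0]
finger_gap: 0.011
upper now [ 0.6083 -0.0053  0.07  ] [ 2.0000e-02 -2.0000e-01 -1.7724e+02] [-0.32767224 -0.02290825  2.12575018  0.52227015  0.47189247 -2.34587374]
rim z 0.14085097761027948
upper rim 196 (array([572.6,  21.7]), array([176.8, 105.9]), 48.5)
0.52 -1 140.4; 0.52 1 140.7; 0.54 -1 140.6; 0.54 1 140.7; 0.56 1 140.2; 0.58 1 140.7; 0.6 1 140.6; 0.62 1 139.5; 0.64 1 139.9; 
lower rim 558 (array([607.5,  -5.6]), array([175. , 137.4]), 3.1)
lower red 86 (array([600.5,  -9.4]), array([163.7, 135.2]), 1.3)
```

```bash
python3 -m creep '[[[0,-0.3,0.4],[0,0,0],0],[[0,-0.3,0.4],[0,0,0],0],[[0,-0.3,0.4],[0,0,0],0],[[0,-0.3,0.4],[0,0,0],0],[[0,0,0],[0,0,0],0],[[0,0,0],[0,0,0],0],[[0,0,0],[0,0,0],0],[[0,0,0],[0,0,0],0],[[0,0,0],[0,0,0],0],[[0,0,0],[0,0,0],0]]';python3 -c "
from h import *
up_now()"
```

```text
time: 24.85
eef_pos: [0.6032, -0.004, 0.1643]
tool_rot: [2.48, -0.002, 1.619]
ft_force: [-1.2, 0.2, 0.4]
finger_gap: 0.0109
upper now [ 0.61   -0.0055  0.0699] [ 7.0000e-02  1.0000e-02 -1.7724e+02] [-0.3272706  -0.02021321  2.12517419  0.52838261  0.46673945 -2.35192611]
```

Contact: the weight has gone off the wrist at 70 mm. Now release and back out along the tool axis.

```bash
python3 -m creep '[[[0,0,0],[0,0,0],40],[[0,0,0],[0,0,0],40],[[0,0,0],[0,0,0],40],[[0,0,0],[0,0,0],40],[[0,0,0],[0,0,0],40],[[0,0,-4],[0,0,0],40],[[0,0,-8],[0,0,0],40],[[0,0,-12],[0,0,0],40],[[0,0,-15],[0,0,0],40],[[0,0,-15],[0,0,0],40]]';python3 meas.py
```

```text
time: 25.85
eef_pos: [0.5684, -0.006, 0.2084]
tool_rot: [2.482, -0.002, 1.618]
ft_force: [0.3, -0.8, -0.3]
finger_gap: 0.0343
upper now [ 0.5751 -0.0075  0.1139] [ 7.0000e-02 -7.0000e-02 -1.7728e+02] [-0.36327554 -0.19183252  2.17216624  0.4570922   0.59242495 -2.28861426]
rim z 0.1399044115096812
upper rim 206 (array([600.8,  -4. ]), array([139.8, 113.2]), 2.4)
0.52 1 139.6; 0.54 -1 139.7; 0.54 1 139.2; 0.56 1 140.1; 0.58 1 140.0; 0.6 1 139.7; 0.62 1 139.7; 0.64 1 139.7; 
lower rim 567 (array([607.5,  -6.4]), array([174.7, 137.9]), 2.7)
lower red 86 (array([601.4,  -8.2]), array([165.8, 136. ]), 0.9)
```

```bash
python3 -m creep '[[[0,0,-15],[0,0,0],40],[[0,0,-15],[0,0,0],40],[[0,0,-15],[0,0,0],40],[[0,0,-15],[0,0,0],40],[[0,0,-10],[0,0,0],40],[[0,0,-5],[0,0,0],40],[[0,0,0],[0,0,0],40],[[0,0,0],[0,0,0],40],[[0,0,0],[0,0,0],40],[[0,0,0],[0,0,0],40]]';python3 meas.py
python3 - <<'E'
from h import *
a=snap('scene')['color'][120:240,180:340];b=snap('wrist')['color'][:,60:450]
a=cv2.resize(a,None,fx=2.4,fy=2.4,interpolation=cv2.INTER_CUBIC);b=cv2.resize(b,(390,384))
a=np.pad(a,((0,384-a.shape[0]),(0,0),(0,0)))
cv2.imwrite('pics/fin.png',np.hstack([a,b])[...,::-1])
d=snap('top');P=cloud(d);h=cv2.cvtColor(d['color'],cv2.COLOR_RGB2HSV).astype(int)
for k,m in dict(jug=(P[...,1]>.3)&(P[...,0]>.4)&(P[...,2]>.05)&(P[...,2]<.17)&(h[...,0]>95)&(h[...,1]>80)&(P[...,1]<.6)&(P[...,0]<.75),tum=(P[...,1]<-.25)&(P[...,1]>-.45)&(P[...,0]>.5)&(P[...,0]<.7)&(P[...,2]>.08)&(P[...,2]<.12)).items(): print(k,cv2.minAreaRect(P[m][:,:2].astype(np.float32)*1000))
E
```

```text
time: 26.9
eef_pos: [0.5201, -0.0088, 0.2732]
tool_rot: [2.475, 0.002, 1.617]
ft_force: [0.3, 0.4, -0.6]
finger_gap: 0.034
upper now [ 0.5274 -0.0107  0.1788] [   0.28    0.29 -177.35] [-0.42661182 -0.43743655  2.2090318   0.40148281  0.8003019  -2.24181685]
rim z 0.14003128721058436
upper rim 206 (array([601.5,  -4.5]), array([141.3, 116.4]), 2.7)
0.52 1 139.7; 0.54 -1 138.6; 0.54 1 140.3; 0.56 1 140.4; 0.58 1 139.4; 0.6 1 139.9; 0.62 1 139.4; 0.64 1 139.4; 
lower rim 578 (array([607.3,  -4.9]), array([174.7, 135.9]), 2.7)
lower red 85 (array([603.3,  -5.5]), array([166.6, 135. ]), 2.7)
jug ((673.9622802734375, 369.1435546875), (96.03672790527344, 106.55534362792969), 82.34930419921875)
tum ((667.077392578125, -359.0484313964844), (65.05760192871094, 70.77352142333984), 0.693429708480835)
```

View pics/fin.png

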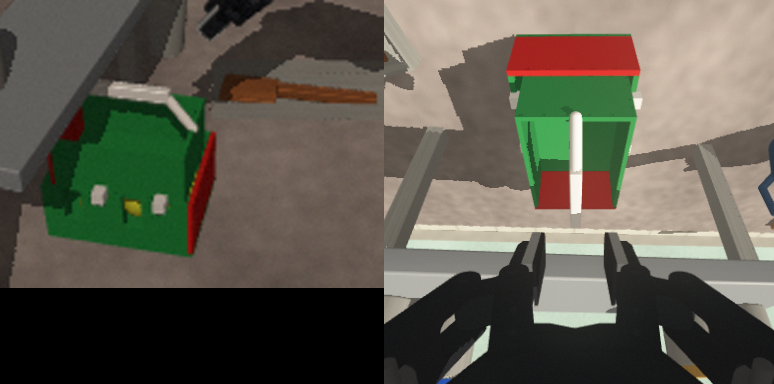

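The basket is stacked: its lugs at (98,195) and (160,205) sit in the rim notches, the red ends are opposite, the spatula is in the tray and the gripper is clear. Handing in.

```bash
python3 -c "
from bench import bot
print(bot.finish_job())"
```

```text
the job is handed in; nothing more can be done
None
```

The spatula lies flat in the tray and the empty basket is stacked on the loaded one, red ends opposite. I handed the job in at about 27 s; no verdict was reported.

Last checks:
- **Spatula:** handle top at 19.4 mm and blade top at 10.6 mm, so its underside is about 3.5–4 mm above the counter, flat on the tray floor. It sits about 14 mm from the tray's centre. Its yaw is 4° against the tray's 13.7°, because joint 6 hit its limit on the way in. It was let go a few centimetres or less above the floor.
- **Stack:** the upper rim is level at about 140 mm, so its underside is about 70 mm above the loaded basket's. It is centred within about 2–3 mm, and both baskets read 2.7° (aligned). The weight came off the wrist gently at contact.
- **Loaded basket:** at (607, -5) mm, within about 1 mm of its start.
- **Jug and tumbler:** the tumbler reads within 1 mm of its start. The jug reads about 6 mm off its first fit, but the fitted rectangle came out at a different angle and the arm never went near it, so I take that as fit noise.
- **Ledge:** no contact force appeared in the end-of-move readings near it.

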